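Load a coating roller into the V-groove gauge bed

TASK

Lift the steel coating roller straight up and level out of the two open U brackets of its rack and lay it gently in the V-groove of the gauge bed, in the open part before the white gauge head, and let go of it. Then, pushing its rear end or gripping it anew farther back, slide it gently along the groove, under the gauge head, until its front end rests fully home against the stop, without shifting the stop; leave it there and let go. Keep the roller level throughout and do not disturb the other things on the bench.

Things in the scene. Friction and masses are not known exactly. Their poses are not given: they have to be found in the camera images.
- roller: Loose plain steel roller (cylinder), diameter 30 mm, length 200 mm, about 0.32 kg, both ends alike and flat (dark end caps). Origin at its centre, on its axis; its x axis runs along its length (ends at x = -100 and +100 mm). It starts lying in the rack and may turn about its own axis.
- roller_end_a (a point): Centre of the roller's end face at its own x = -100 mm.
- roller_end_b (a point): Centre of the roller's end face at its own x = +100 mm.
- rack: Fixed white rack, base 236 x 60 x 10 mm; origin on the bench under its centre, x along its length, z up. It holds the roller's axis 75 mm above the bench in two U brackets, at x -108 to -76 and +76 to +108 mm. The 152 mm between them is open down to the base, for the fingers. The rack stands nearer to the robot than the bed, or farther.
- bracket_a (a point): Middle of the roller's seat in the rack's bracket at x = -92 mm (the other is at +92): a slot 33 mm wide between walls 85 mm high (49 mm over all in y). An end plate 82 mm high, 3 mm beyond the roller's end, stops it from sliding out lengthwise: it comes out only upward, after rising 25 mm.
- bed: Fixed gauge bed; origin on the bench, x along the groove towards the stop, z up. Grey base plate, x -125 to +165, 72 wide, 10 mm thick. Two dark steel V-blocks in line, 56 mm wide and 56.5 mm high: x -120 to -70 and +4 to +120 mm; the 74 mm gap between is open down to the base, for the fingers. The roller lies in the 90 degree V with its axis 62 mm above the bench at y = 0.
- gauge_head (a point): Middle of the top of the white gauge head that bridges the groove from bed x +72 to +112 mm: legs 74 mm over all in y, 60 mm apart inside; underside 85 mm, top 109 mm above the bench. The roller cannot be laid down here, only slid under it.
- roller_home (a point): Where the roller's centre is when home: bed x = +20 mm, 62 mm above the bench (front end at x +120, rear end at -80 mm, still over the first V-block, whose top is 5.5 mm below the axis). Friction along the groove resists the slide with about 2 to 5 N.
- groove_open (a point): Where the roller's centre is well placed when it is first laid in the groove: bed x = -35 mm, above the middle of the gap, on the axis height of 62 mm. The roller then reaches from -135 to +65 mm, 7 mm short of the gauge head and 55 mm short of the stop.
- stop_face (a point): Centre of the stop's face that the roller's front end must meet: a steel plate 36 mm wide and 48 mm high, its face at bed x = +120 mm, facing -x of the bed, 62 mm above the bench.
- stop (a joint): How far the stop has been shifted along the bed's +x (m); 0 as found, up to 0.015. It is held by a friction clamp that slips at about 18 N and does not come back.
- petri_dish: Bystander: low pale round dish, 54 mm across, 15 mm high, between the rack and the bed; origin under its centre.
- beaker: Bystander: glass beaker, 66 mm across, 85 mm high; origin under its centre.
- reagent_bottle: Bystander: amber bottle, 60 mm across, 130 mm high; origin under its centre.
- jar: Bystander: white jar, 60 mm across, 70 mm high; origin under its centre.
- spatula: Bystander: flat steel spatula 180 mm long lying beyond the rack and bed, to the right; origin under its middle.
- mortar: Bystander: white bowl, 90 mm across, 50 mm high; origin under its centre.
- sample_tray: Bystander: white tray 130 x 90 x 25 mm, beyond the rack and bed; origin under its centre.
Mind the look-alikes: they are no part of the job. Of the things like the roller, leave any that is orange or purple; of the rest the larger one is meant.

How it is judged:
By the outcome, as a careful person would: the job done as asked, in the order asked, and still so for the second after the job is handed in, with the robot touching nothing.
It also fails if it takes over 51 s, if anything falls off the work surface, if the arm or the gripper's body presses on something with over 40 N, if the wrist force passes 120 N, or if a joint passes its speed limit or range.

ROBOT

A 6-joint arm with a two-finger parallel gripper is mounted at the origin on the work surface. World frame = base frame: x ahead of the robot, y to its left, z up, the work surface at z = 0. Lengths are in m, angles in rad, forces in N, time in s.
With the tool pointing down it reaches from about 0.25 to 0.775 m from the base axis. Payload 4 kg.
Tool frame: the origin (TCP) lies at the very end of the fingers, on their centre line; the grasp point (between the pads) lies 19 mm behind it; z points along the fingers, y is the direction in which the jaws open and shut (so a half turn about z gives the same grasp; the last joint's range is limited). The gripper opens to 85 mm and grips with 20 to 120 N. Pads are 22 mm wide; open, the fingers measure 114 mm over their backs; the gripper's body (76 mm by 85 mm) begins 54 mm behind the grasp point. The pads swing forward as they close: fully open they stand 13 mm farther back than shut.
Start: joints at [1.172, 0.087, 1.371, -0, 1.684, -0.103], TCP at [0.16, 0.526, 0.231] pointing down, gripper open.
Joint ranges: [-3.1, 3.1], [-0.76, 2.03], [0.27, 2.55], [-1.08, 4.22], [0.17, 2.65], [-2.57, 2.57]. Speed limits (rad/s): [2.79, 2.79, 3.14, 3.14, 3.14, 3.14].

INTERFACE

Orientations are given as a 3x3 rotation matrix whose columns are the frame's x, y, z axes.
In Python, from rig import ctrl gives the robot as it stands. The module is installed in compiled form; this text tells all that it offers.
- The arm moves only by the shell command python3 -m pendant 'ROWS'. ROWS is JSON, a list of rows, each a list of 3 entries, a list of its own where there are three numbers: the shift along the tool's x, y, z in m, then the turn, a rotation vector about the tool's x, y, z in degrees, then the closure, from 0 (fully open) to 1 (shut). In form: [[[tx, ty, tz], [wx, wy, wz], grip], ...]. A call has 1 to 12 rows; each row shifts and turns the pose as measured when the row begins, along the tool's axes as they then stand; what a row does not reach is not made up. A row lasts 1/10 s, in which the tool goes at most 50 mm and 8.59 degrees, less where a joint would pass 70% of its speed; a pose out of reach is approached as far as the arm can. A call is refused whole if a number of a shift passes 0.05 or a number of a turn 8.59, either way. A call with a gripper value outside its range is refused whole. The fingers move at their own pace and stop on an object; the grip force is fixed at half the most. Time passes only in rows, so rows that do not move let the fingers close. It gives the time, the measured TCP pose, the force and the opening at its end, in the units of the state.
- ctrl.state(): the state, without advancing time (a new reading comes with each control period).
- ctrl.camera(name): name is "side" or "top" or "wrist"; returns the picture (400x640x3 uint8, red, green, blue); there is no depth.
- ctrl.calibration(name): a dict with "fov_y" (degrees; the focal length in pixels is half the picture's height over the tangent of half this angle, whatever the lens; pixels are square), "cx", "cy" (the principal point, pixels), "rvec" (rotation vector, rad) and "tvec" (3), from world to camera coordinates, as OpenCV has them. Camera axes: x right, y down, z forward; pixel columns grow to the right and rows downward; lengths in m; the calibration is good to about 2 mm. A picture is of the moment at which its call begins: read the wrist's pose just before it. calibration takes no time and is no camera call; for the wrist camera it gives the pose at the moment of the call.
- ctrl.finish_job(): hands the job in, once; it reports no verdict.
Trained networks look in the newest picture that a camera, given by its name, has taken for a name from the list of things; names that differ only in an ending like _2 or _b are one class to them, and where a whole thing is asked for, a point or a joint stands for the part that bears it (a point fixed in the world has none). Each returns a list of dicts, best first, with "confidence" (0 to 1); they miss things now and then, are a little off and sometimes report something else, mostly with a low value. They report only what shows in the picture. A call takes as long as a camera call. They do not tell look-alikes from the thing itself.
- ctrl.cut_out(camera, query): "pixels" (400x640 bool, what is visible of it) and "bbox" ([left, top, width, height] in pixels, round what is visible of it).
- ctrl.pinpoint(camera, query): "point" ([column, row] in pixels: a listed point, or the origin of a listed thing).
The state is a dict: "t": time; "joint_pos": joint angles; "dq": joint speeds; "joint_efforts": joint torques, N m; "position": TCP position; "eef_rot": TCP orientation; "contact_force": force on the tool from outside, world axes, zero at the start; "ft_torque": the same for the moment, N m; "finger_gap": finger opening in m.
Only numpy, scipy, OpenCV 4.12 (cv2) and the standard library are available. Lean on these libraries where they do the work, as an engineer would, in place of code of your own. Each camera call takes 0.05 s, during which the arm holds its last target.

## Working session

There is one attempt and no reset: what is moved stays moved. The work goes in short steps, Python scripts to look and compute and a shell command to move; the robot and the scene stay as the last step left them, time stands still between calls to the robot, and variables do not carry over. Pictures are saved under pics/ and viewed, and the job is handed in when it is done.

```bash
mkdir -p pics; ls
cat > h.py <<'E'
import numpy as np, cv2
from rig import ctrl
def snap(n,f):
    im=ctrl.camera(n); cv2.imwrite('pics/'+f,im[:,:,::-1]); return im
def cal(n):
    c=ctrl.calibration(n); f=200/np.tan(np.radians(c['fov_y'])/2)
    K=np.array([[f,0,c['cx']],[0,f,c['cy']],[0,0,1]]); R=cv2.Rodrigues(np.array(c['rvec'],float))[0]; t=np.array(c['tvec'],float).ravel()
    return K,R,t
def w(n,px,z,c=None):
    K,R,t=c or cal(n); d=R.T@np.linalg.inv(K)@np.array([px[0],px[1],1.]); o=-R.T@t
    return o+d*(z-o[2])/d[2]
def proj(n,p,c=None):
    K,R,t=c or cal(n); q=K@(R@np.array(p,float)+t); return q[:2]/q[2]
E
python3 - <<'E'
from h import *
np.set_printoptions(precision=4,suppress=True)
for n in ['top','side']:
    snap(n,n+'0.png'); print(n,ctrl.calibration(n))
for q,z in [('roller',.075),('roller_end_a',.075),('rack',0),('bracket_a',.075),('bed',0),('gauge_head',.109),('stop_face',.062),('groove_open',.062),('roller_home',.062),('petri_dish',0),('beaker',0),('reagent_bottle',0),('jar',0),('mortar',0),('sample_tray',0),('spatula',0)]:
    for r in ctrl.pinpoint('top',q):
        print(q,np.round(r['point'],1),round(r['confidence'],2),w('top',r['point'],z))
print(ctrl.state())
E
```

```text
pics
top {'fov_y': 55.28249643980958, 'cx': 321.6817830819268, 'cy': 205.61062419929425, 'rvec': array([ 2.1767, -2.1963,  0.1176]), 'tvec': array([-0.0198,  0.5605,  1.0125])}
side {'fov_y': 42.056323316922395, 'cx': 320.9652161449269, 'cy': 204.8273260241628, 'rvec': array([ 2.156 , -0.7305,  0.3307]), 'tvec': array([-0.4284,  0.2761,  1.506 ])}
roller [319.6 242.6] 0.9 [ 0.4608 -0.0176  0.075 ]
roller [445.8 306.5] 0.76 [ 0.296  -0.3368  0.075 ]
roller [373.9 297.5] 0.71 [ 0.3208 -0.154   0.075 ]
roller [235.2 299.4] 0.55 [0.3206 0.1963 0.075 ]
roller_end_a [362.  230.6] 0.95 [ 0.4905 -0.127   0.075 ]
roller_end_a [354.4 280.7] 0.95 [ 0.3635 -0.1052  0.075 ]
roller_end_a [268.9 321. ] 0.89 [0.2662 0.1115 0.075 ]
roller_end_a [208.5 277.4] 0.83 [0.3761 0.264  0.075 ]
roller_end_a [421.4 292.7] 0.81 [ 0.3313 -0.2756  0.075 ]
roller_end_a [285.2 247.4] 0.75 [0.4495 0.0704 0.075 ]
roller_end_a [394.5 312.8] 0.59 [ 0.2821 -0.2055  0.075 ]
roller_end_a [471.4 324.8] 0.59 [ 0.2496 -0.4003  0.075 ]
rack [318.9 242. ] 0.91 [ 0.4618 -0.0167  0.    ]
rack [362.8 234.6] 0.75 [ 0.4809 -0.1384 
[... 859 characters left out ...]
rtar [321.1 240. ] 0.53 [ 0.4672 -0.0229  0.    ]
sample_tray [298.5 113.4] 0.71 [0.8255 0.0378 0.    ]
spatula [397.5 140.2] 0.78 [ 0.7468 -0.2422  0.    ]
{'t': 0.9, 'joint_pos': array([ 1.1719,  0.0872,  1.3707, -0.    ,  1.6836, -0.1031]), 'dq': array([-0.0005,  0.0006, -0.0006, -0.0009,  0.0008,  0.0011]), 'joint_efforts': array([ -0.0002, -35.1725, -31.3464,  -0.    ,   0.0001,  -0.    ]), 'position': array([0.1603, 0.5261, 0.2314]), 'eef_rot': array([[-0.9566,  0.2915,  0.0001],
       [ 0.2915,  0.9566,  0.0001],
       [-0.    ,  0.0001, -1.    ]]), 'contact_force': array([-0.4672,  0.584 , -0.4637]), 'ft_torque': array([-0.0269, -0.0674, -0.0336]), 'finger_gap': 0.0854913375997286}
```

View pics/top0.png

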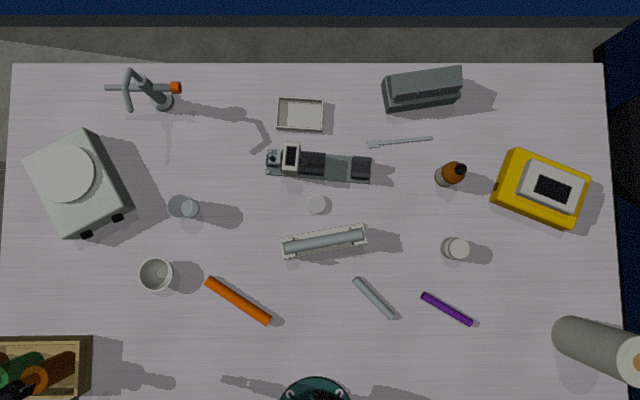

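View pics/side0.png

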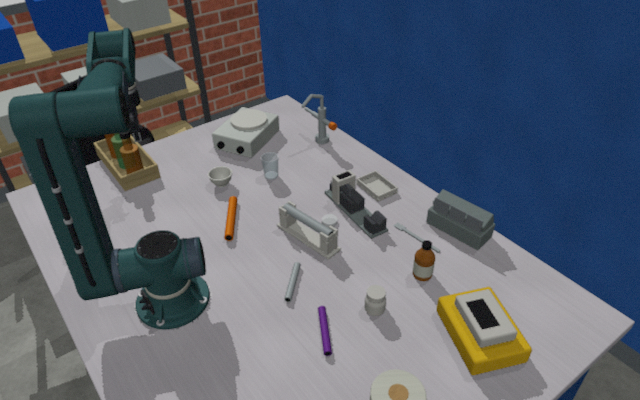

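The things that could be taken for the roller, by top-view pixel:
- Steel roller in the rack at (322,240).
- Small steel rod at (374,298).
- Orange rod at (237,300).
- Purple rod at (446,309).

By the description, the large steel one in the rack is meant. I'll check it in a close crop.

```bash
python3 - <<'E'
import cv2
im=cv2.imread('pics/top0.png')[130:330,240:420]
cv2.imwrite('pics/crop0.png',cv2.resize(im,None,fx=3,fy=3,interpolation=cv2.INTER_CUBIC))
E
python3 -m pendant '[[[0,0,0],[0,0,8.5],0],[[0,0,0],[0,0,8.5],0],[[0,0,0],[0,0,8.5],0],[[0,0,0],[0,0,8.5],0],[[0,0,0],[0,0,8.5],0],[[0,0,0],[0,0,8.5],0],[[0,0,0],[0,0,8.5],0]]'
```

```text
t: 1.6
position: [0.1603, 0.5261, 0.2314]
eef_rot: [[-0.219, 0.976, 0.0], [0.976, 0.219, 0.0], [0.0, 0.0, -1.0]]
contact_force: [-0.5, 0.5, 0.7]
finger_gap: 0.0856
```

View pics/crop0.png

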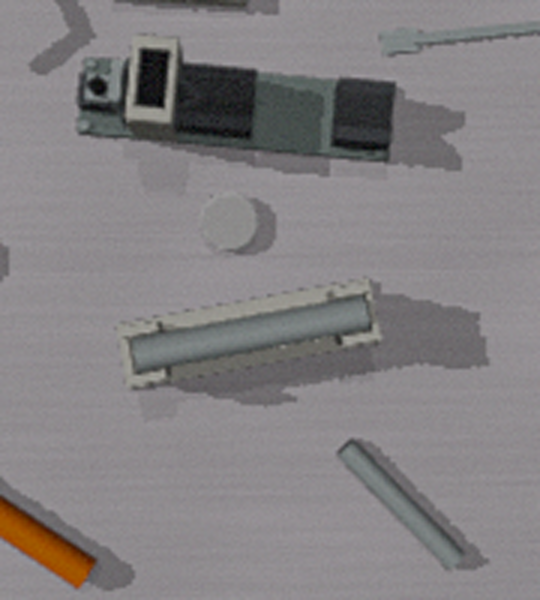

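The crop shows the steel roller in its white rack, plain with dark ends. The smaller steel rod lies alone at lower right. The bed's gap and gauge head show clearly at the top.

```bash
python3 -m pendant '[[[-0.0435,0.013,-0.004],[0,0,0],0],[[-0.0435,0.013,-0.004],[0,0,0],0],[[-0.0435,0.013,-0.004],[0,0,0],0],[[-0.0435,0.013,-0.004],[0,0,0],0],[[-0.0435,0.013,-0.004],[0,0,0],0],[[-0.0435,0.013,-0.004],[0,0,0],0],[[-0.0435,0.013,-0.004],[0,0,0],0],[[-0.0435,0.013,-0.004],[0,0,0],0],[[-0.0435,0.013,-0.004],[0,0,0],0],[[-0.0435,0.013,-0.004],[0,0,0],0],[[-0.0435,0.013,-0.004],[0,0,0],0],[[-0.0435,0.013,-0.004],[0,0,0],0]]'
python3 -m pendant '[[[-0.0435,0.013,-0.004],[0,0,0],0],[[-0.0435,0.013,-0.004],[0,0,0],0],[[0,0,0],[0,0,0],0]]'
python3 - <<'E'
from h import *
np.set_printoptions(precision=4,suppress=True)
print(ctrl.state()['position'])
c=cal('wrist'); print(-c[1].T@c[2], c[1])
snap('wrist','wr1.png')
for q,z in [('roller',.075),('roller_end_a',.075),('rack',0),('bracket_a',.075),('bed',0),('gauge_head',.109),('stop_face',.062),('groove_open',.062),('roller_home',.062),('petri_dish',0)]:
    for r in ctrl.pinpoint('wrist',q):
        print(q,np.round(r['point'],1),round(r['confidence'],2),w('wrist',r['point'],z,c))
E
```

```text
t: 2.8
position: [0.4332, 0.0379, 0.2814]
eef_rot: [[-0.228, 0.974, 0.008], [0.974, 0.228, 0.001], [-0.0, 0.008, -1.0]]
contact_force: [1.1, -0.6, -0.4]
finger_gap: 0.0852
t: 3.1
position: [0.4813, -0.0494, 0.2901]
eef_rot: [[-0.221, 0.975, 0.009], [0.975, 0.221, -0.0], [-0.002, 0.009, -1.0]]
contact_force: [-0.1, 0.6, 0.7]
finger_gap: 0.0855
[ 0.4813 -0.0494  0.2901]
[0.4632 0.0222 0.433 ] [[ 0.9752  0.2212  0.0085]
 [ 0.2093 -0.9337  0.2906]
 [ 0.0722 -0.2816 -0.9568]]
roller [309.  152.5] 0.65 [ 0.465  -0.0282  0.075 ]
roller [193.2 205.9] 0.62 [ 0.3313 -0.1302  0.075 ]
roller_end_a [234.  185.3] 0.91 [ 0.3797 -0.0907  0.075 ]
roller_end_a [311.5  62. ] 0.9 [0.446  0.0733 0.075 ]
roller_end_a [157.8 232.6] 0.78 [ 0.2884 -0.1788  0.075 ]
roller_end_a [306.  224.4] 0.67 [ 0.4815 -0.1235  0.075 ]
roller_end_a [360.8 344. ] 0.42 [ 0.6061 -0.3003  0.075 ]
roller_end_a [305.6 220.7] 0.3 [ 0.4799 -0.1184  0.075 ]
rack [302.8 144. ] 0.9 [ 0.4537 -0.0284  0.    ]
bracket_a [306.7 218.3] 0.89 [ 0.4806 -0.1147  0.075 ]
bed [431.5 177.6] 0.88 [ 0.6595 -0.0349  0.    ]
bed [305.3 221.1] 0.44 [ 0.483  -0.1486  0.    ]
gauge_head [511.  123.2] 0.76 [0.6755 0.0571 0.109 ]
stop_face [498.9  99.3] 0.92 [0.6799 0.0855 0.062 ]
groove_open [445.8 210.7] 0.79 [ 0.6663 -0.0668  0.062 ]
roller_home [465.8 179.1] 0.7 [ 0.6769 -0.0186  0.062 ]
petri_dish [379.5 147.2] 0.64 [ 0.5672 -0.0077  0.    ]
petri_dish [306.5 222.6] 0.27 [ 0.4855 -0.1508  0.    ]
```

View pics/wr1.png

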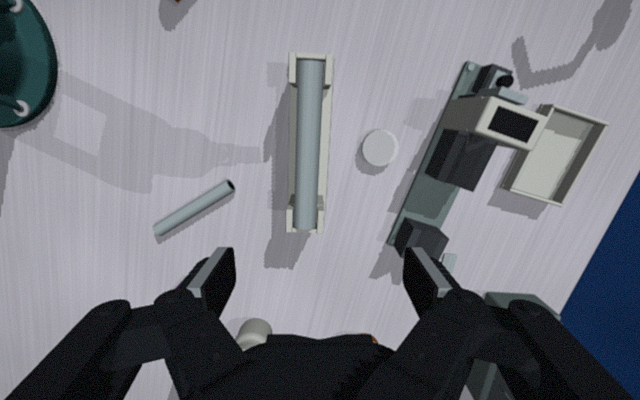

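The wrist view shows the roller in the rack from (310,60) to (304,230). The bed is at right, with gap (435,195), gauge head (500,120) and stop (500,95). I'll fit the known shapes to the masks for accurate poses.

```bash
cat > fit.py <<'E'
from h import *
from scipy.optimize import minimize
from itertools import product
np.set_printoptions(precision=4,suppress=True)
def box(x0,x1,y0,y1,z0,z1): return np.array(list(product((x0,x1),(y0,y1),(z0,z1))))
a=np.linspace(0,2*np.pi,40)
def cyl(z,r=.015): return np.array([[s*.1,r*np.cos(t),z+r*np.sin(t)] for s in(-1,1) for t in a])
BED=[box(-.125,.165,-.036,.036,0,.01),box(-.12,-.07,-.028,.028,0.01,.0565),box(.004,.12,-.028,.028,.01,.0565),box(.072,.112,-.037,.037,.0,.109)]
def tr(P,p):
    c,s=np.cos(p[2]),np.sin(p[2]); return np.c_[p[0]+c*P[:,0]-s*P[:,1],p[1]+s*P[:,0]+c*P[:,1],P[:,2]]
def rend(parts,p,c,S=4):
    m=np.zeros((400*S,640*S),np.uint8)
    K,R,t=c
    for P in parts:
        q=(R@tr(P,p).T).T+t; q=(K@q.T).T; q=q[:,:2]/q[:,2:]
        h=cv2.convexHull((((q+.5)*S)*16).astype(np.int32)); cv2.fillConvexPoly(m,h,1,shift=4)
    return cv2.resize(m.astype(np.float32),(640,400),interpolation=cv2.INTER_AREA)
def fit(parts,p0,masks,cals,wts=None):
    def cost(p):
        v=0
        for i,(m,c) in enumerate(zip(masks,cals)):
            r=rend(parts,p,c); d=np.abs(r-m)
            if wts is not None: d=d*wts[i]
            v+=d.sum()/m.sum()
        return v
    s=np.array([.006,.006,.03]); 
    res=minimize(cost,p0,method='Nelder-Mead',options=dict(initial_simplex=[p0]+[np.array(p0)+s*e for e in np.eye(3)],xatol=1e-4,fatol=1e-4,maxiter=150))
    return res.x,res.fun
def best(n,q,px):
    rs=ctrl.cut_out(n,q); rs=[r for r in rs if r['pixels'].sum()]
    b=min(rs,key=lambda r:np.hypot(*(np.argwhere(r['pixels']).mean(0)[::-1]-px))); print(n,q,b['confidence'],b['bbox'],b['pixels'].sum()); return b['pixels'].astype(np.float32)
E
python3 - <<'E'
from fit import *
ci={n:cal(n) for n in('wrist','top')}
rm={'wrist':best('wrist','roller',(309,145)),'top':best('top','roller',(322,240))}
bm={'wrist':best('wrist','bed',(455,150)),'top':best('top','bed',(320,165))}
np.savez('masks.npz',rw=rm['wrist'],rt=rm['top'],bw=bm['wrist'],bt=bm['top'])
for ns in (['wrist'],['top'],['wrist','top']):
    print(ns,'roller',fit([cyl(.075)],[.467,-.026,np.radians(101.7)],[rm[n] for n in ns],[ci[n] for n in ns]))
    print(ns,'bed',fit(BED,[.669,-.035,np.radians(80.4)],[bm[n] for n in ns],[ci[n] for n in ns]))
for n in ci:
    im=cv2.imread('pics/'+('wr1' if n=='wrist' else 'top0')+'.png')
    im[bm[n]>0,2]=255; im[rm[n]>0,1]=255; cv2.imwrite(f'pics/mask_{n}.png',im)
E
```

```text
Traceback (most recent call last):
  File "fit.py", line 31, in best
    b=min(rs,key=lambda r:np.hypot(*(np.argwhere(r['pixels']).mean(0)[::-1]-px))); print(n,q,b['confidence'],b['bbox'],b['pixels'].sum()); return b['pixels'].astype(np.float32)
ValueError: min() iterable argument is empty
```

Run:
```python
from h import *
for n in('wrist','top'):
  for q in('roller','roller_end_a','bed','stop','gauge_head'):
    print(n,q,[(round(r['confidence'],2),r['bbox'],int(r['pixels'].sum())) for r in ctrl.cut_out(n,q)])
    if q in('bed','roller'): 
      R=ctrl.cut_out(n,q)
      if R: np.savez(f'm_{n}_{q}.npz',m=np.array([r['pixels'] for r in R]))
print(ctrl.state()['t'])
```

```text
wrist roller []
wrist roller_end_a [(0.94, [155.8, 178.9, 76.0, 58.7], 1344), (0.69, [294.0, 58.1, 31.1, 173.1], 4069)]
wrist bed [(0.72, [384.5, 62.6, 160.7, 195.4], 12966), (0.51, [237.9, 317.5, 35.8, 30.7], 778)]
wrist stop [(0.65, [383.2, 58.1, 163.5, 201.3], 13022)]
wrist gauge_head [(0.68, [384.2, 59.6, 161.4, 203.6], 13137)]
top roller [(0.87, [351.8, 278.3, 40.5, 42.0], 424), (0.83, [285.4, 228.5, 76.2, 24.0], 861), (0.78, [202.7, 275.8, 69.9, 50.2], 950), (0.69, [421.0, 293.2, 53.5, 35.0], 510)]
top roller_end_a [(0.95, [419.2, 289.9, 55.9, 37.2], 469), (0.86, [284.0, 227.7, 79.7, 28.4], 904), (0.76, [207.7, 276.5, 62.5, 45.8], 828), (0.72, [352.9, 278.2, 41.5, 41.2], 403)]
top bed [(0.8, [266.5, 140.4, 106.3, 41.3], 2999)]
top stop [(0.63, [268.3, 147.6, 12.1, 18.5], 156), (0.47, [368.0, 135.9, 62.3, 15.4], 266)]
top gauge_head [(0.72, [262.5, 143.2, 110.0, 41.4], 2867)]
4.4
```

Run:
```python
from fit import *
ci={n:cal(n) for n in('wrist','top')}
rm={'wrist':best('wrist','roller_end_a',(309,145)),'top':best('top','roller',(322,240))}
bm={n:np.load(f'm_{n}_bed.npz')['m'][0].astype(np.float32) for n in ci}
for n in ci:
    im=cv2.imread('pics/'+('wr1' if n=='wrist' else 'top0')+'.png')
    im[bm[n]>0,2]=255; im[rm[n]>0,1]=255; cv2.imwrite(f'pics/mask_{n}.png',im)
for ns in (['wrist'],['top'],['wrist','top']):
    print(ns,'roller',fit([cyl(.075)],[.467,-.026,np.radians(101.7)],[rm[n] for n in ns],[ci[n] for n in ns]))
    p,_=fit(BED,[.669,-.035,np.radians(80.4)],[bm[n] for n in ns],[ci[n] for n in ns]);print(ns,'bed',p,_)
for n in ci:
    im=cv2.imread('pics/'+('wr1' if n=='wrist' else 'top0')+'.png')
    for P in BED:
        K,R,t=ci[n]; q=(K@((R@tr(P,p).T).T+t).T).T; q=q[:,:2]/q[:,2:]
        for i in range(8):
            for b in(1,2,4):
                if not i&b: cv2.line(im,tuple(np.round(q[i]*16).astype(int)),tuple(np.round(q[i|b]*16).astype(int)),(0,0,255),1,shift=4)
    x,y=(370,40) if n=='wrist' else (240,120); wd=200 if n=='wrist' else 150
    cv2.imwrite(f'pics/ov_{n}.png',cv2.resize(im[y:y+wd+30,x:x+wd],None,fx=2.5,fy=2.5))
```

```text
wrist roller_end_a 0.69 [294.0, 58.1, 31.1, 173.1] 4069
top roller 0.83 [285.4, 228.5, 76.2, 24.0] 861
['wrist'] roller (array([ 0.4601, -0.0214,  1.7497]), np.float64(0.02962951548397541))
['wrist'] bed [ 0.666  -0.0287  1.4734] 0.08516022562980652
['top'] roller (array([ 0.4664, -0.0273,  1.74  ]), np.float64(0.10634436458349228))
['top'] bed [ 0.6718 -0.0359  1.4745] 0.037533342838287354
['wrist', 'top'] roller (array([ 0.4628, -0.0251,  1.765 ]), np.float64(0.4033784866333008))
['wrist', 'top'] bed [ 0.6702 -0.0311  1.4796] 0.24541424214839935
```

View pics/ov_wrist.png

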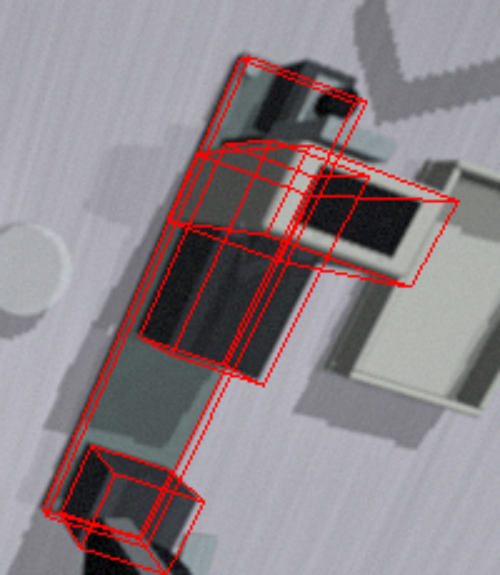

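View pics/ov_top.png

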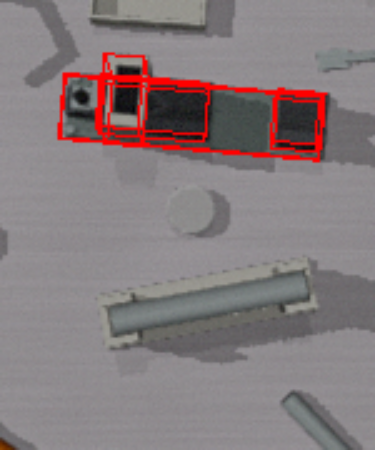

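View pics/mask_wrist.png

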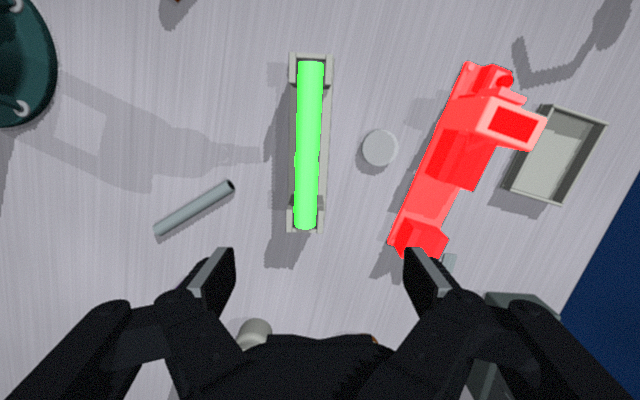

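Run:
```python
from fit import *
s=ctrl.state(); print(s['position'],s['dq'],s['t']); print(s['eef_rot'])
c=cal('wrist'); print(-c[1].T@c[2]); print(c[1]); print(ctrl.calibration('wrist'))
im=snap('wrist','wr2.png')
c=cal('wrist'); print(-c[1].T@c[2])
import cv2
cv2.imwrite('pics/wr2a.png',cv2.resize(im[40:270,370:570,::-1],None,fx=2.6,fy=2.6,interpolation=cv2.INTER_CUBIC))
cv2.imwrite('pics/wr2b.png',cv2.resize(im[40:250,230:430,::-1],None,fx=2.8,fy=2.8,interpolation=cv2.INTER_CUBIC))
print(np.abs(im[:,:,::-1].astype(int)-cv2.imread('pics/wr1.png')).mean())
```

```text
[ 0.4795 -0.0449  0.2906] [ 0.     -0.0001  0.0002  0.0002  0.0003 -0.0004] 4.5
[[-0.2274  0.9738  0.0097]
 [ 0.9738  0.2274  0.0017]
 [-0.0006  0.0098 -1.    ]]
[0.4609 0.0263 0.4337]
[[ 0.9737  0.2277  0.0091]
 [ 0.2154 -0.9328  0.289 ]
 [ 0.0743 -0.2794 -0.9573]]
{'fov_y': 69.9694332971597, 'cx': 318.91323815901836, 'cy': 197.82144726879307, 'rvec': array([-2.8322, -0.3248, -0.0612]), 'tvec': array([-0.4588, -0.2   ,  0.3883])}
[0.4609 0.0264 0.4337]
7.478268229166667
```

View pics/wr2a.png

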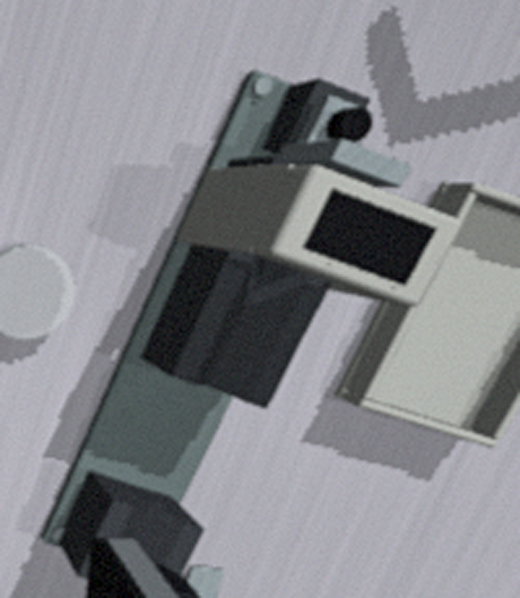

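View pics/wr2b.png

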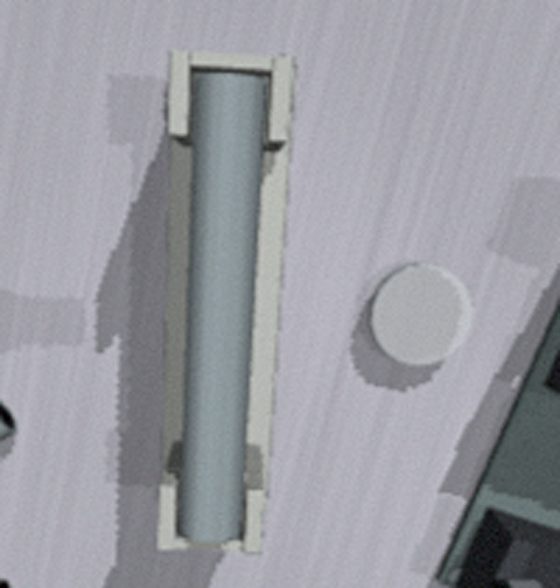

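```bash
cat > pts.py <<'E'
from fit import *
from scipy.optimize import least_squares
def fitp(P3,uv,c,p0):
    def f(p):
        q=(c[0]@((c[1]@tr(np.array(P3),p).T).T+c[2]).T).T; return (q[:,:2]/q[:,2:]-uv).ravel()
    r=least_squares(f,p0,loss='soft_l1'); return r.x,f(r.x).reshape(-1,2)
E
python3 - <<'E'
from pts import *
c=cal('wrist')
B=[((325,165),(.112,.037,.109)),((415,303),(.072,-.037,.109)),((275,250),(.072,.037,.109)),((143,357),(.004,.028,.01)),((195,383),(.004,.028,.0565)),((265,407),(.004,-.028,.0565)),((92,473),(-.07,.028,.01)),((133,487),(-.07,.028,.0565)),((203,530),(-.07,-.028,.0565)),((250,70),(.165,.036,.01)),((43,537),(-.125,.036,.01))]
uv=np.array([b[0] for b in B])/2.6+[370,40]-.3
p,r=fitp([b[1] for b in B],uv,c,[.67,-.035,1.475]); print('bed',p); print(r.round(1).tolist())
h=.0245
A=[((170,52),(.108,h,.085)),((293,57),(.108,-h,.085)),((170,135),(.076,h,.085)),((288,147),(.076,-h,.085)),((158,548),(-.108,h,.085)),((262,550),(-.108,-h,.085)),((163,487),(-.076,h,.085)),((262,490),(-.076,-h,.085))]
uv=np.array([b[0] for b in A])/2.8+[230,40]-.3
p,r=fitp([b[1] for b in A],uv,c,[.467,-.026,1.76]); print('rack',p); print(r.round(1).tolist())
m=best('wrist','roller',(309,145)); print(fit([cyl(.075)],p,[m],[c]))
m=best('wrist','bed',(455,150)); print(fit(BED,[.67,-.035,1.475],[m],[c]))
E
```

```text
bed [ 0.6701 -0.0354  1.4693]
[[-2.2, -1.4], [3.1, 2.4], [-0.4, 1.5], [-0.2, -0.2], [-7.8, -2.8], [1.8, 0.7], [-0.4, -1.8], [-6.5, 4.6], [1.6, -0.5], [3.5, -0.9], [0.4, 1.8]]
rack [ 0.4632 -0.0262  1.7457]
[[0.1, -0.9], [0.3, 0.1], [-0.6, 0.3], [0.1, -1.5], [0.1, 0.7], [-0.1, 1.7], [-1.1, -0.2], [1.3, 0.5]]
wrist roller 0.81 [292.5, 67.6, 29.5, 165.5] 3905
(array([ 0.4619, -0.0261,  1.7418]), np.float64(0.04820742458105087))
wrist bed 0.57 [386.1, 70.3, 159.4, 188.8] 12305
(array([ 0.6676, -0.0344,  1.4629]), np.float64(0.11471454799175262))
```

The fits agree to about 3 mm: rack near (0.4645,-0.0265) at 100°, bed near (0.669,-0.035) at 84.2°. The level trim and height are within reach, so I'll align above the roller.

```bash
python3 -m pendant '[[[0.0213,-0.0104,0],[0,0,0],0],[[0,0,0.02],[0.55,0,3.2],0],[[0,0,0.03],[0,0,0],0],[[0,0,0.03],[0,0,0],0],[[0,0,0.02],[0,0,0],0],[[0,0,0],[0,0,0],0],[[0,0,0],[0,0,0],0]]'
python3 - <<'E'
from pts import *
s=ctrl.state(); print(s['position'],s['t'],np.abs(s['dq']).max()); print(s['eef_rot'])
c=cal('wrist'); snap('wrist','wr3.png')
for r in ctrl.cut_out('wrist','roller'): print(r['confidence'],r['bbox'])
m=best('wrist','roller',(310,200)); print(fit([cyl(.075)],[.4645,-.0265,1.744],[m],[c]))
E
```

```text
t: 5.35
position: [0.4655, -0.0259, 0.1897]
eef_rot: [[-0.17, 0.985, 0.005], [0.985, 0.17, -0.001], [-0.002, 0.005, -1.0]]
contact_force: [0.9, -0.1, 0.1]
finger_gap: 0.0857
[ 0.4655 -0.0259  0.1897] 5.35 0.019455700746811105
[[-0.1704  0.9854  0.0052]
 [ 0.9854  0.1704 -0.0011]
 [-0.002   0.0049 -1.    ]]
0.84 [126.3, 359.2, 41.9, 40.8]
0.72 [296.3, 78.0, 36.4, 218.9]
0.57 [125.3, 221.8, 101.4, 71.4]
0.48 [127.4, 2.0, 15.5, 6.2]
wrist roller 0.72 [296.3, 78.0, 36.4, 218.9] 7143
(array([ 0.4623, -0.0259,  1.7445]), np.float64(0.02881317399442196))
```

View pics/wr3.png

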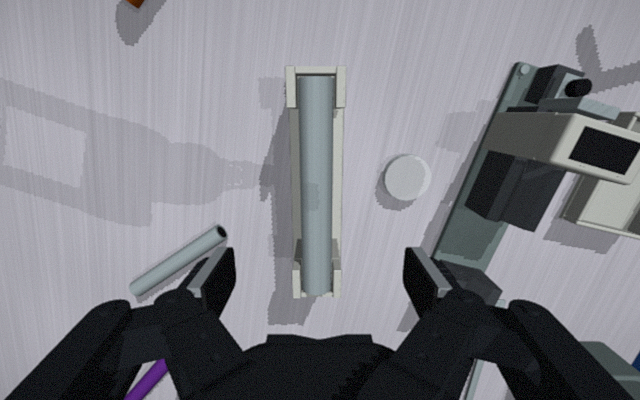

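The roller (310,190) lies centred between the fingers (230–410), parallel to the pads, and the dish is clear. I'll descend now.

```bash
python3 -m pendant '[[[0,-0.002,0.035],[0.28,0,0],0],[[0,0,0.035],[0,0,0],0],[[0,0,0.03],[0,0,0],0],[[0,0,0.02],[0,0,0],0],[[0,0,0.008],[0,0,0],0],[[0,0,0.003],[0,0,0],0],[[0,0,0],[0,0,0],0]]'
python3 - <<'E'
from h import *
s=ctrl.state(); print(s['position'],s['contact_force']); print(s['eef_rot'].round(4)); snap('wrist','wr4.png')
E
```

```text
t: 6.2
position: [0.4746, -0.0286, 0.0678]
eef_rot: [[-0.17, 0.985, 0.027], [0.985, 0.17, -0.007], [-0.011, 0.025, -1.0]]
contact_force: [0.0, 0.6, -0.1]
finger_gap: 0.0854
[ 0.4746096  -0.02862445  0.06776873] [ 0.00390907  0.55839022 -0.0642145 ]
[[-0.1699  0.9851  0.0265]
 [ 0.9854  0.1701 -0.0067]
 [-0.0112  0.025  -0.9996]]
```

View pics/wr4.png

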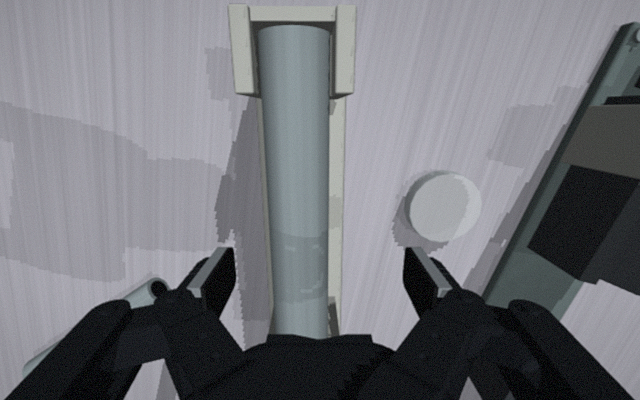

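```bash
python3 -m pendant '[[[0.0045,-0.0113,0],[1.43,0.64,0],0],[[0,0,0.006],[0,0,0],0],[[0,0,0.004],[0,0,0],0],[[0,0,0],[0,0,0],0]]'
python3 - <<'E'
from h import *
s=ctrl.state(); print(s['position'],s['contact_force']); print(s['eef_rot'].round(4))
E
```

```text
t: 6.65
position: [0.4647, -0.0263, 0.0611]
eef_rot: [[-0.17, 0.985, 0.006], [0.985, 0.17, -0.001], [-0.002, 0.006, -1.0]]
contact_force: [-0.0, -0.9, -0.3]
finger_gap: 0.0856
[ 0.46465428 -0.02634177  0.06112545] [-0.02246471 -0.85168772 -0.28969195]
[[-1.702e-01  9.854e-01  6.200e-03]
 [ 9.854e-01  1.702e-01 -9.000e-04]
 [-1.900e-03  6.000e-03 -1.000e+00]]
```

```bash
python3 -m pendant '[[[0,-0.0015,0.005],[0.35,0.1,0],0],[[0,0,0.001],[0,0,0],0.3],[[0,0,0],[0,0,0],0.6],[[0,0,0],[0,0,0],1],[[0,0,0],[0,0,0],1],[[0,0,0],[0,0,0],1],[[0,0,0],[0,0,0],1]]'
python3 - <<'E'
from h import *
s=ctrl.state(); print(s['position'],s['contact_force']); print(s['eef_rot'].round(4));snap('wrist','wr5.png')
E
```

```text
t: 7.35
position: [0.4632, -0.0267, 0.0547]
eef_rot: [[-0.17, 0.985, -0.001], [0.985, 0.17, -0.0], [0.0, -0.001, -1.0]]
contact_force: [-0.7, 0.4, -0.2]
finger_gap: 0.0284
[ 0.46321398 -0.02668302  0.05466256] [-0.67085433  0.38307788 -0.24231807]
[[-1.701e-01  9.854e-01 -7.000e-04]
 [ 9.854e-01  1.701e-01 -1.000e-04]
 [ 0.000e+00 -7.000e-04 -1.000e+00]]
```

View pics/wr5.png

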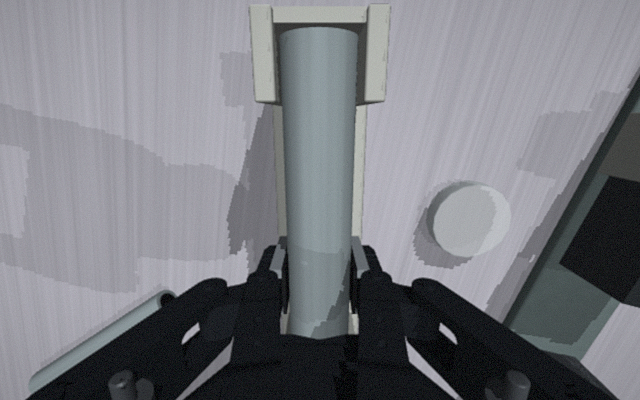

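The fingers are closed round the roller at its middle (320,270), gap about 28 mm. I'll lift slowly.

```bash
python3 -m pendant '[[[0,0,-0.004],[0,0,0],1],[[0,0,-0.008],[0,0,0],1],[[0,0,-0.01],[0,0,0],1],[[0,0,-0.01],[0,0,0],1],[[0,0,-0.01],[0,0,0],1]]'
python3 - <<'E'
from h import *
s=ctrl.state(); print(s['position'],s['contact_force'],s['ft_torque'],s['finger_gap']); print(s['eef_rot'].round(4))
snap('side','s1.png'); im=cv2.imread('pics/s1.png')[160:290,220:420]; cv2.imwrite('pics/s1c.png',cv2.resize(im,None,fx=4,fy=4))
E
```

```text
t: 7.9
position: [0.4609, -0.0262, 0.0966]
eef_rot: [[-0.17, 0.985, -0.007], [0.985, 0.17, 0.001], [0.003, -0.007, -1.0]]
contact_force: [-0.3, -0.7, -2.9]
finger_gap: 0.0284
[ 0.46088201 -0.02617009  0.09660122] [-0.32026613 -0.68644783 -2.92555979] [-0.03485968 -0.0032043   0.03303133] 0.028442254289967644
[[-0.1701  0.9854 -0.0074]
 [ 0.9854  0.1701  0.0013]
 [ 0.0025 -0.0071 -1.    ]]
```

View pics/s1c.png

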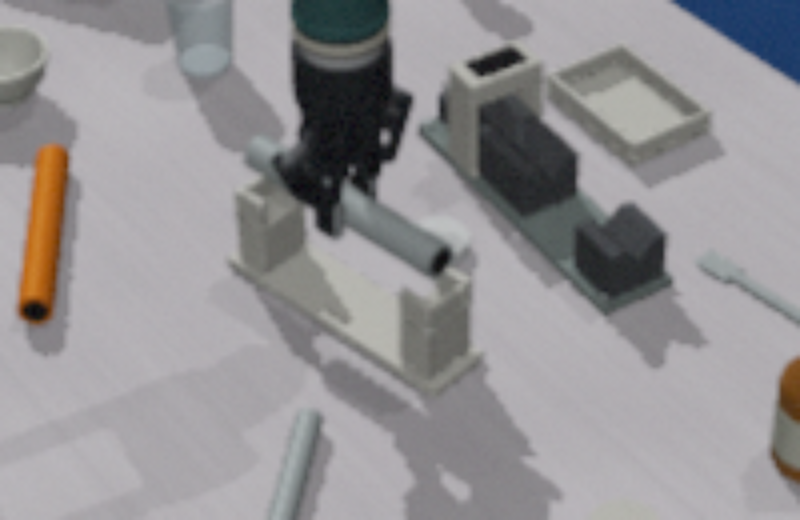

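Roller is clear of the brackets and level; the force reads 2.9 N, close to its weight. Next: raise it, turn it to the bed's direction, and carry it over.

```bash
python3 -m pendant '[[[0,0,-0.012],[-0.4,-0.14,0],1],[[0,0,-0.012],[0,0,0],1],[[0,0,-0.008],[0,0,3.9],1],[[0,0,0],[0,0,3.9],1],[[0,0,0],[0,0,3.9],1],[[0,0,0],[0,0,3.9],1],[[0,0,0],[0,0,0],1]]'
python3 -c "
from h import *
s=ctrl.state(); print(s['position']); print(s['eef_rot'].round(4))"
```

```text
t: 8.65
position: [0.4635, -0.0267, 0.1397]
eef_rot: [[0.111, 0.994, 0.011], [0.994, -0.111, -0.002], [-0.001, 0.012, -1.0]]
contact_force: [0.4, -0.2, -3.3]
finger_gap: 0.0284
[ 0.46352835 -0.02669559  0.13966227]
[[ 0.1114  0.9937  0.0115]
 [ 0.9938 -0.1113 -0.0023]
 [-0.001   0.0117 -0.9999]]
```

```bash
python3 -m pendant '[[[-0.002,0.015,0],[0.5,0,-0.5],1],[[-0.0025,0.025,0],[0,0,0],1],[[-0.0025,0.025,0],[0,0,0],1],[[-0.0025,0.025,0],[0,0,0],1],[[-0.0025,0.025,0],[0,0,0],1],[[-0.0025,0.025,0],[0,0,0],1],[[-0.0025,0.025,0],[0,0,0],1],[[-0.0025,0.020,0],[0,0,0],1],[[-0.0025,0.01,0],[0,0,0],1],[[0,0,0],[0,0,0],1],[[0,0,0],[0,0,0],1]]'
python3 - <<'E'
from h import *
s=ctrl.state(); print(s['position'],np.abs(s['dq']).max()); print(s['eef_rot'].round(4)); print(cal('wrist')[2])
snap('wrist','wr6.png');print(cal('wrist')[2])
snap('side','s2.png'); im=cv2.imread('pics/s2.png')[130:290,260:460]; cv2.imwrite('pics/s2c.png',cv2.resize(im,None,fx=3.5,fy=3.5))
E
```

```text
t: 9.75
position: [0.6624, -0.0688, 0.1431]
eef_rot: [[0.085, 0.996, 0.001], [0.996, -0.085, -0.001], [-0.001, 0.001, -1.0]]
contact_force: [-0.2, 0.1, -2.7]
finger_gap: 0.0284
[ 0.66236019 -0.06884292  0.14308304] 0.010327522870009265
[[ 0.0849  0.9964  0.0014]
 [ 0.9964 -0.0849 -0.0011]
 [-0.001   0.0015 -1.    ]]
[-0.66534275 -0.02436242  0.29093472]
[-0.66523641 -0.02426439  0.29083964]
```

View pics/wr6.png

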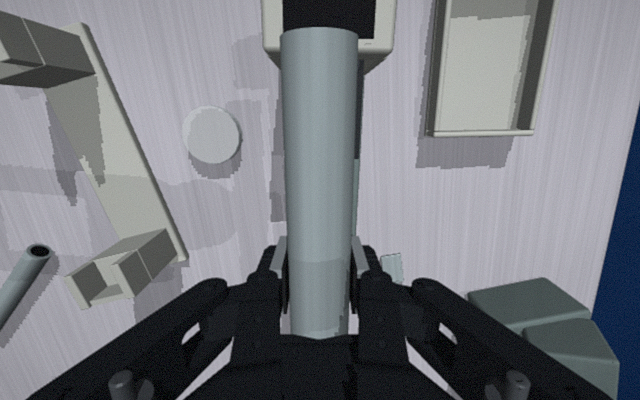

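View pics/s2c.png

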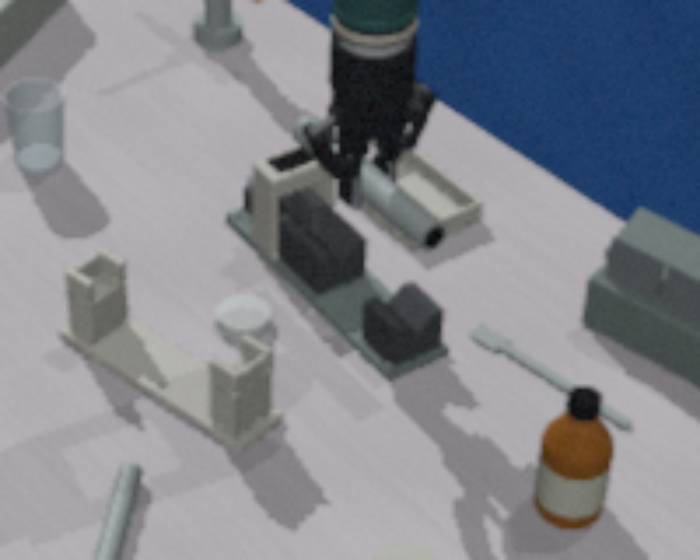

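The roller is over the bed. The wrist view puts the head's front edge at columns 263–395, centre 329, so the bed centre is about 4 mm farther in tool +y. I'll check this numerically before lowering.

```bash
python3 - <<'E'
import cv2
im=cv2.imread('pics/wr6.png')[0:300,220:460]; cv2.imwrite('pics/wr6c.png',cv2.resize(im,None,fx=2,fy=2,interpolation=cv2.INTER_CUBIC))
E
python3 - <<'E'
from h import *
c=cal('wrist')
for nm,px,z in [('headL',(263,52),.109),('headR',(395,52),.109),('rollL',(281,33),.163),('rollR',(357,33),.163)]: print(nm,w('wrist',px,z,c))
for r in ctrl.pinpoint('wrist','stop_face')+ctrl.pinpoint('wrist','gauge_head'): print(r)
E
```

```text
headL [0.63916748 0.03892203 0.109     ]
headR [0.71299486 0.03264393 0.109     ]
rollL [0.6556157  0.03439917 0.163     ]
rollR [0.68466345 0.03193083 0.163     ]
{'point': [328.0, 10.8], 'confidence': 0.69}
```

View pics/wr6c.png

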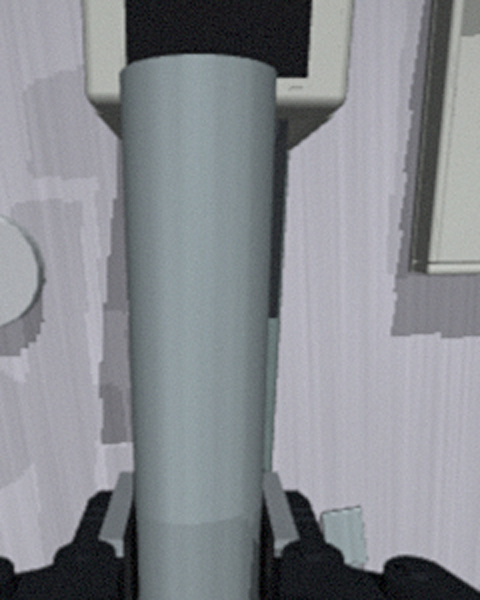

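```bash
python3 -m pendant '[[[-0.0046,0.0034,0],[0,0,0.4],1],[[0,0,0.01],[0,0,0],1],[[0,0,0.014],[0,0,0],1],[[0,0,0.014],[0,0,0],1],[[0,0,0.014],[0,0,0],1],[[0,0,0.01],[0,0,0],1],[[0,0,0.004],[0,0,0],1],[[0,0,0],[0,0,0],1]]'
python3 - <<'E'
from h import *
s=ctrl.state(); print(s['position'],np.abs(s['dq']).max()); print(s['eef_rot'].round(4))
snap('wrist','wr7.png')
E
```

```text
t: 10.75
position: [0.6625, -0.0733, 0.0693]
eef_rot: [[0.092, 0.996, -0.003], [0.996, -0.092, -0.0], [-0.001, -0.003, -1.0]]
contact_force: [0.5, 0.5, -2.8]
finger_gap: 0.0285
[ 0.66247233 -0.07330724  0.06930204] 0.006864419630183494
[[ 9.220e-02  9.957e-01 -3.000e-03]
 [ 9.957e-01 -9.220e-02 -3.000e-04]
 [-6.000e-04 -2.900e-03 -1.000e+00]]
```

View pics/wr7.png

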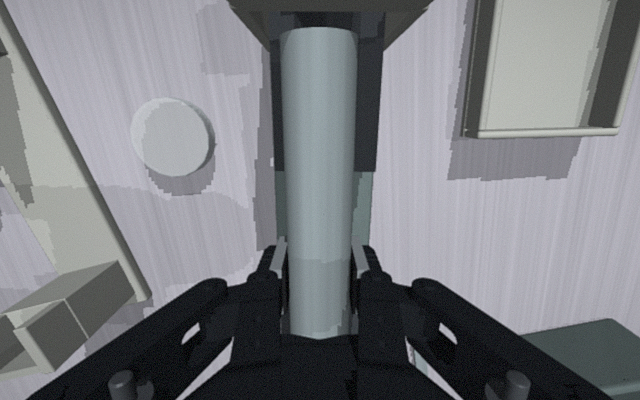

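The V-block spans columns 273–378 and the roller is centred at 320, so it needs about 3 mm in tool +y. The roller end at (320,30) is just short of the head. I'll shift, then lower gently.

```bash
python3 -m pendant '[[[0,0.003,0.004],[-0.17,0,0.2],1],[[0,0,0.007],[0,0,0],1],[[0,0,0.006],[0,0,0],1],[[0,0,0.003],[0,0,0],1],[[0,0,0.001],[0,0,0],1],[[0,0,0],[0,0,0],1]]'
python3 - <<'E'
from h import *
s=ctrl.state(); print(s['position'],np.abs(s['dq']).max(),s['contact_force']); print(s['eef_rot'].round(4))
E
```

```text
t: 11.4
position: [0.6677, -0.0739, 0.0495]
eef_rot: [[0.096, 0.995, 0.006], [0.995, -0.096, -0.002], [-0.001, 0.006, -1.0]]
contact_force: [0.5, -0.2, -2.3]
finger_gap: 0.0282
[ 0.66768619 -0.07394276  0.04951526] 0.000988222442913424 [ 0.54760025 -0.23055929 -2.33250904]
[[ 0.096   0.9954  0.0056]
 [ 0.9954 -0.0959 -0.0016]
 [-0.0011  0.0057 -1.    ]]
```

```bash
python3 -m pendant '[[[0,-0.0025,0],[0.3,0,0],1],[[0,0,0.003],[0,0,0],1],[[0,0,0.001],[0,0,0],1]]'
python3 -m pendant '[[[0,0,0.002],[0,0,0],1]]'
python3 -m pendant '[[[0,0,0.001],[0,0,0],1]]'
```

```text
t: 11.7
position: [0.6654, -0.0738, 0.0461]
eef_rot: [[0.096, 0.995, 0.001], [0.995, -0.096, -0.001], [-0.001, 0.001, -1.0]]
contact_force: [0.6, -0.3, -2.8]
finger_gap: 0.0285
t: 11.8
position: [0.6656, -0.0738, 0.0443]
eef_rot: [[0.096, 0.995, 0.002], [0.995, -0.096, -0.002], [-0.001, 0.002, -1.0]]
contact_force: [-0.0, -0.2, -3.2]
finger_gap: 0.0281
t: 11.9
position: [0.6655, -0.0738, 0.043]
eef_rot: [[0.096, 0.995, 0.002], [0.995, -0.096, -0.001], [-0.001, 0.002, -1.0]]
contact_force: [-0.2, -0.2, -2.2]
finger_gap: 0.0284
```

```bash
python3 -m pendant '[[[0,0,0.001],[0,0,0],1]]'|grep -E "pos|contact"
python3 -m pendant '[[[0,0,0.0007],[0,0,0],1]]'|grep -E "pos|contact"
python3 -m pendant '[[[0,0,0.0007],[0,0,0],1]]'|grep -E "pos|contact"
```

```text
position: [0.6656, -0.0738, 0.042]
contact_force: [0.3, -0.2, -0.5]
position: [0.6656, -0.0738, 0.0418]
contact_force: [-1.7, 0.4, 1.5]
position: [0.6656, -0.0738, 0.0419]
contact_force: [-2.3, 0.1, 0.8]
```

Contact came at the expected height (TCP 0.042), so the roller is seated. Opening now.

```bash
python3 -m pendant '[[[0,0,0],[0,0,0],0.8],[[0,0,0],[0,0,0],0.6],[[0,0,0],[0,0,0],0.3],[[0,0,0],[0,0,0],0],[[0,0,0],[0,0,0],0],[[0,0,0],[0,0,0],0]]'
python3 - <<'E'
from h import *
snap('side','s3.png'); im=cv2.imread('pics/s3.png')[130:290,260:460]; cv2.imwrite('pics/s3c.png',cv2.resize(im,None,fx=3.5,fy=3.5))
snap('wrist','wr8.png')
E
```

```text
t: 12.8
position: [0.6678, -0.0742, 0.0442]
eef_rot: [[0.096, 0.995, 0.008], [0.995, -0.096, -0.003], [-0.002, 0.008, -1.0]]
contact_force: [-0.1, 0.2, 0.5]
finger_gap: 0.0855
```

View pics/s3c.png

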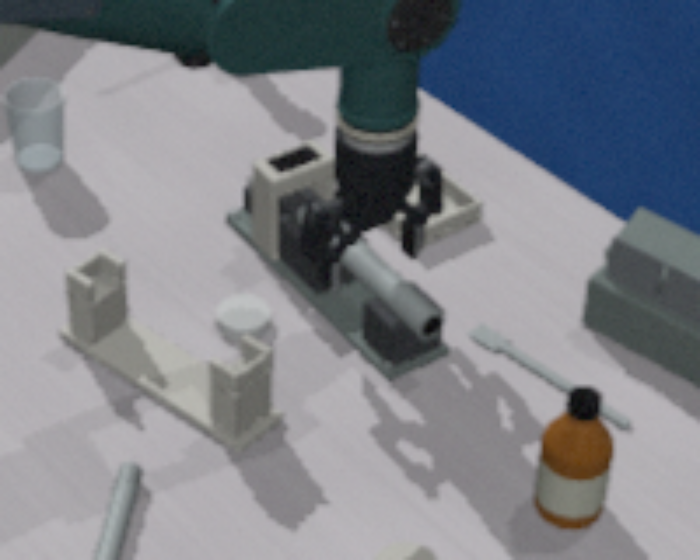

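View pics/wr8.png

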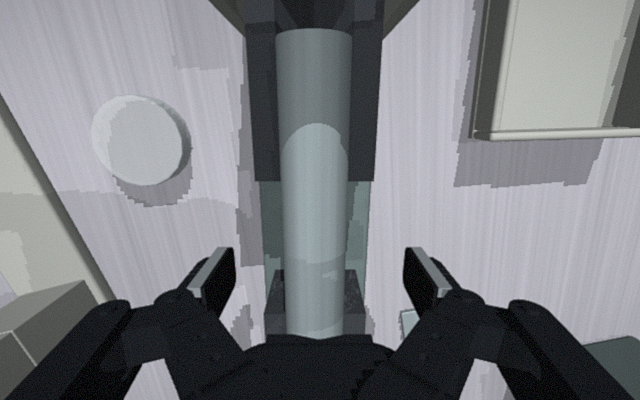

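The roller lies in the V: front end at (313,30) is short of the head, and the rear overhangs the first block. Now I'll retreat upward, move behind the rear end and close the fingers.

```bash
python3 -m pendant '[[[0,0,-0.015],[0,0,0],0],[[0,0,-0.03],[0,0,0],0],[[0,0,-0.03],[0,0,0],0],[[0,0,-0.02],[0,0,0],0.3],[[-0.03,0,0],[0,0,0],1],[[-0.03,0,0],[0,0,0],1],[[-0.03,0,0],[0,0,0],1],[[-0.025,0,0],[0,0,0],1],[[-0.007,0,0],[0,0,0],1],[[0,0,0],[0,0,0],1],[[0,0,0],[0,0,0],1]]'
python3 - <<'E'
from pts import *
s=ctrl.state(); print(s['position'],np.abs(s['dq']).max(),s['contact_force']); print(s['eef_rot'].round(4))
c=cal('wrist'); snap('wrist','wr9.png')
for q in('roller','roller_end_a'):
  for r in ctrl.cut_out('wrist',q): print(q,r['confidence'],r['bbox'])
  for r in ctrl.pinpoint('wrist',q): print(q,r, w('wrist',r['point'],.062,c))
E
```

```text
t: 14.0
position: [0.6576, -0.1975, 0.1567]
eef_rot: [[0.092, 0.996, 0.021], [0.996, -0.092, -0.005], [-0.004, 0.021, -1.0]]
contact_force: [0.0, 0.0, 0.3]
finger_gap: -0.0001
[ 0.6576 -0.1975  0.1567] 0.006045579231631942 [0.0141 0.     0.3415]
[[ 0.0924  0.9955  0.0206]
 [ 0.9957 -0.0923 -0.0054]
 [-0.0035  0.021  -0.9998]]
roller 0.89 [0.0, 123.5, 14.2, 33.0]
roller 0.79 [290.5, 2.9, 41.6, 171.2]
roller 0.64 [1.1, 288.8, 39.1, 106.9]
roller {'point': [19.7, 343.7], 'confidence': 0.92} [ 0.3463 -0.3191  0.062 ]
roller {'point': [313.2, 41.2], 'confidence': 0.9} [ 0.666  -0.0746  0.062 ]
roller_end_a 0.93 [0.8, 286.1, 43.2, 108.3]
roller_end_a 0.57 [289.6, 0.0, 41.3, 176.4]
roller_end_a 0.55 [0.5, 122.5, 13.4, 37.9]
roller_end_a {'point': [31.3, 294.4], 'confidence': 0.82} [ 0.3793 -0.2647  0.062 ]
roller_end_a {'point': [313.0, 170.8], 'confidence': 0.64} [ 0.6562 -0.1721  0.062 ]
roller_end_a {'point': [6.5, 387.9], 'confidence': 0.56} [ 0.3102 -0.3734  0.062 ]
```

View pics/wr9.png

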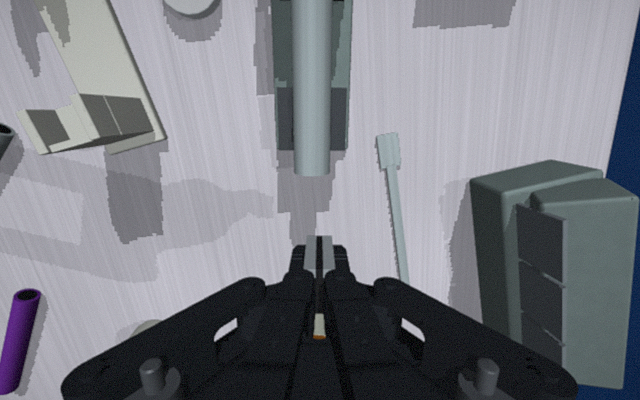

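The roller's rear end is at (313,172), near world (0.656,-0.173). The closed fingertips are about 13 mm behind it after allowing for pad width. Levelling and lowering behind it.

```bash
python3 -m pendant '[[[0,-0.004,0],[1.2,0.2,0],1],[[0,0,0.015],[0,0,0],1],[[0,0,0.02],[0,0,0],1],[[0,0,0.02],[0,0,0],1],[[0,0,0.015],[0,0,0],1],[[0,0,0.008],[0,0,0],1],[[0,0,0],[0,0,0],1]]'
python3 -c "
from h import *
s=ctrl.state(); print(s['position'],s['contact_force']); print(s['eef_rot'].round(4))"
```

```text
t: 14.95
position: [0.6523, -0.1936, 0.0701]
eef_rot: [[0.088, 0.996, -0.006], [0.996, -0.088, 0.002], [0.002, -0.007, -1.0]]
contact_force: [-0.4, -0.8, -0.5]
finger_gap: 0.0002
[ 0.65227865 -0.19363664  0.07011264] [-0.41809152 -0.76923132 -0.5240191 ]
[[ 0.088   0.9961 -0.0064]
 [ 0.9961 -0.088   0.0022]
 [ 0.0016 -0.0066 -1.    ]]
```

```bash
python3 -m pendant '[[[0,0.002,0.004],[-0.35,-0.1,0.3],1],[[0,0,0.003],[0,0,0],1],[[0,0,0],[0,0,0],1]]'
python3 -c "
from h import *
s=ctrl.state(); print(s['position'],s['contact_force']); print(s['eef_rot'].round(4)); c=cal('wrist'); snap('wrist','wr10.png'); snap('side','s4.png')
im=cv2.imread('pics/s4.png')[130:290,260:460]; cv2.imwrite('pics/s4c.png',cv2.resize(im,None,fx=3.5,fy=3.5))"
```

```text
t: 15.25
position: [0.6553, -0.1941, 0.0639]
eef_rot: [[0.094, 0.996, 0.002], [0.996, -0.094, -0.001], [-0.001, 0.002, -1.0]]
contact_force: [-0.3, 0.3, 0.7]
finger_gap: 0.0
[ 0.655302   -0.19409727  0.06391157] [-0.34243068  0.26551236  0.69935671]
[[ 0.0936  0.9956  0.0022]
 [ 0.9956 -0.0936 -0.0012]
 [-0.001   0.0023 -1.    ]]
```

View pics/wr10.png

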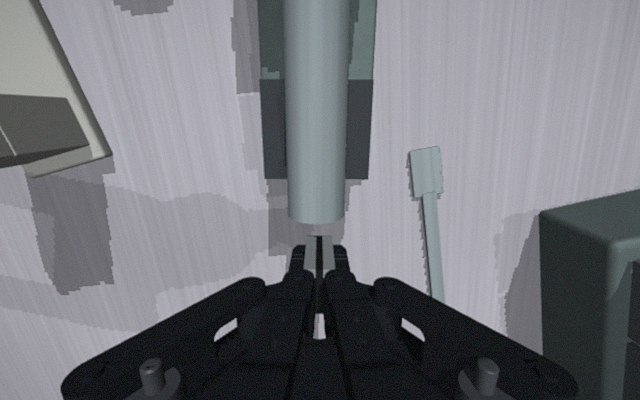

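View pics/s4c.png

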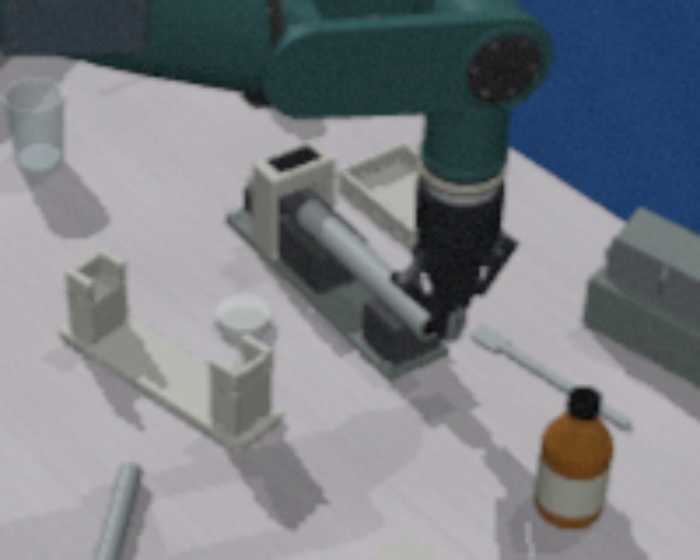

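The fingertips are right behind the rear face (317,220) and centred on it, axis-high and above the block's top. I'll start pushing.

```bash
python3 -m pendant '[[[0.005,-0.0005,0],[0,0,0],1],[[0.004,0,0],[0,0,0],1]]'|grep -E "pos|cont"
python3 -m pendant '[[[0.004,0,0],[0,0,0],1]]'|grep -E "pos|cont"
python3 -m pendant '[[[0.004,0,0],[0,0,0],1]]'|grep -E "pos|cont"
python3 -m pendant '[[[0.004,0,0],[0,0,0],1]]'|grep -E "pos|cont|eef"
```

```text
position: [0.6565, -0.1855, 0.0659]
contact_force: [-0.2, -0.0, -0.7]
position: [0.657, -0.1816, 0.0663]
contact_force: [-1.3, -1.8, -1.4]
position: [0.6573, -0.1776, 0.0663]
contact_force: [0.1, -1.3, -1.2]
position: [0.6576, -0.1736, 0.0663]
eef_rot: [[0.095, 0.995, 0.006], [0.995, -0.095, -0.005], [-0.005, 0.006, -1.0]]
contact_force: [-0.5, -1.5, 0.1]
```

```bash
python3 -m pendant '[[[0.005,0,0.0012],[0.3,0.3,0],1],[[0.005,0,0.0005],[0,0,0],1],[[0.005,0,0],[0,0,0],1]]'|grep -E "pos|cont"
python3 -m pendant '[[[0.005,0,0],[0,0,0],1],[[0.005,0,0],[0,0,0],1]]'|grep -E "pos|cont|eef"
python3 -c "
from h import *
snap('side','s5.png')
im=cv2.imread('pics/s5.png')[130:290,260:460]; cv2.imwrite('pics/s5c.png',cv2.resize(im,None,fx=3.5,fy=3.5))"
```

```text
position: [0.6595, -0.1594, 0.0659]
contact_force: [-0.3, -2.9, 0.2]
position: [0.6606, -0.1487, 0.0659]
eef_rot: [[0.096, 0.995, 0.002], [0.995, -0.096, -0.003], [-0.003, 0.002, -1.0]]
contact_force: [-0.5, -2.4, 1.4]
```

View pics/s5c.png

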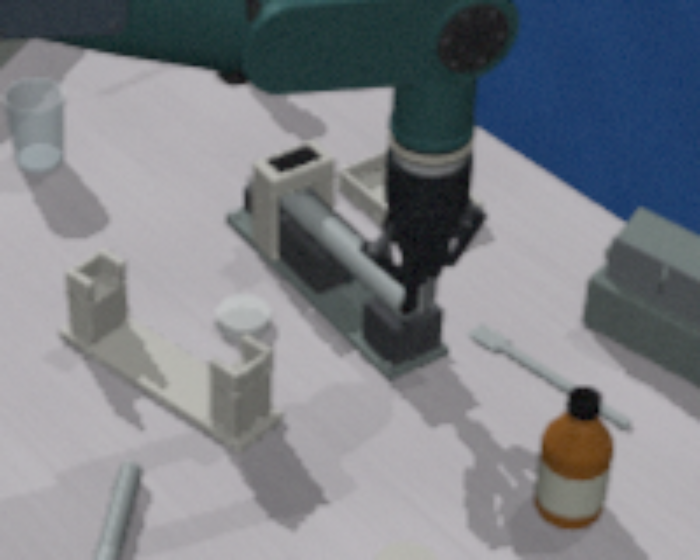

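The roller has slid under the gauge head and stays in the groove, pushed with about 2.5 N.

```bash
python3 -m pendant '[[[0.005,-0.001,0],[0,0,0],1],[[0.005,-0.0005,0],[0,0,0],1]]'|grep -E "pos|cont"
python3 -m pendant '[[[0.003,0,0],[0,0,0],1]]'|grep -E "pos|cont"
python3 -m pendant '[[[0.002,0,0],[0,0,0],1]]'|grep -E "pos|cont"
python3 -m pendant '[[[0.002,0,0],[0,0,0],1]]'|grep -E "pos|cont|eef"
```

```text
position: [0.6608, -0.1369, 0.066]
contact_force: [-0.4, -1.4, 0.4]
position: [0.6612, -0.1333, 0.066]
contact_force: [0.6, -2.2, -0.1]
position: [0.6614, -0.1309, 0.0659]
contact_force: [0.7, -2.4, 0.3]
position: [0.6616, -0.1287, 0.066]
eef_rot: [[0.094, 0.996, 0.004], [0.996, -0.094, -0.002], [-0.002, 0.004, -1.0]]
contact_force: [-0.2, -3.1, 0.4]
```

```bash
for i in 1; do python3 -m pendant '[[[0.001,0,0],[0,0,0],1]]'|grep -E "pos|cont"; done
python3 -m pendant '[[[0.001,0,0],[0,0,0],1]]'|grep -E "pos|cont"
python3 -m pendant '[[[0.001,0,0],[0,0,0],1]]'|grep -E "pos|cont"
```

```text
position: [0.6617, -0.1275, 0.0659]
contact_force: [0.6, -2.5, -0.9]
position: [0.6618, -0.1266, 0.066]
contact_force: [0.5, -3.7, 0.6]
position: [0.6618, -0.1266, 0.066]
contact_force: [-0.2, -5.4, 0.1]
```

Run:
```python
from h import *
c=cal('wrist'); p=ctrl.state()['position']; snap('wrist','wr11.png'); snap('top','top2.png')
im=cv2.imread('pics/top2.png')[120:230,240:400]; cv2.imwrite('pics/top2c.png',cv2.resize(im,None,fx=4.5,fy=4.5,interpolation=cv2.INTER_CUBIC)); print(p)
```

```text
[ 0.66182535 -0.12655015  0.06598028]
```

View pics/wr11.png

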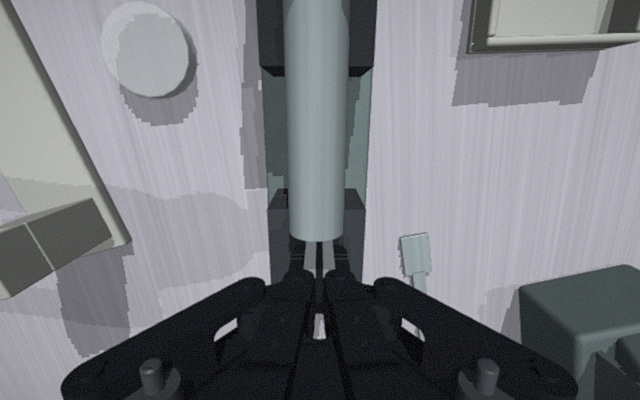

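View pics/top2c.png

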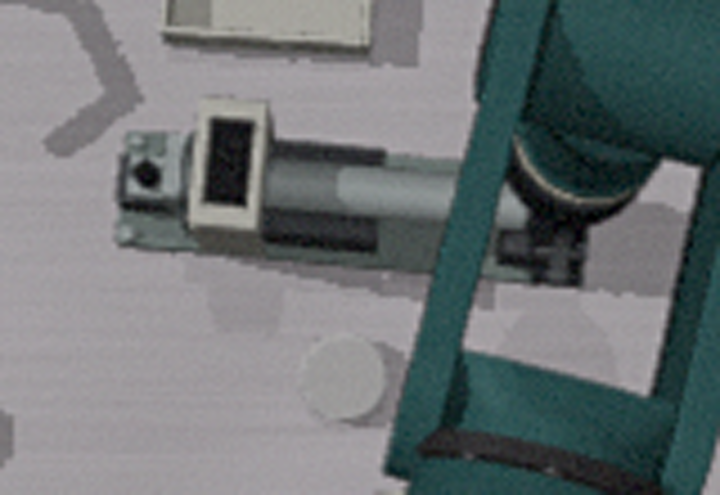

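Motion stalled at TCP y=-0.1266, against a predicted -0.1256 for home, with the force rising. One or two gentle steps will confirm it is the stop and not friction, keeping well below 18 N.

```bash
python3 -m pendant '[[[0.0015,0,0],[0,0,0],1]]'|grep -E "pos|cont"
python3 -m pendant '[[[0.002,0,0],[0,0,0],1]]'|grep -E "pos|cont"
```

```text
position: [0.6618, -0.1266, 0.066]
contact_force: [0.1, -7.2, 0.1]
position: [0.6618, -0.1266, 0.0661]
contact_force: [-0.9, -7.6, 1.0]
```

It is firmly stalled: 7.6 N, no motion, well above the sliding friction. Backing off and up.

```bash
python3 -m pendant '[[[-0.003,0,0],[0,0,0],1],[[-0.01,0,0],[0,0,0],1],[[-0.02,0,0],[0,0,0],1],[[-0.02,0,-0.01],[0,0,0],1],[[0,0,-0.03],[0,0,0],1],[[0,0,-0.04],[0,0,0],1],[[0,0,-0.04],[0,0,0],1],[[-0.03,-0.02,-0.02],[0,0,0],1],[[-0.03,-0.02,0],[0,0,0],1],[[0,0,0],[0,0,0],1],[[0,0,0],[0,0,0],1]]'
python3 - <<'E'
from pts import *
s=ctrl.state(); print(s['position'],s['contact_force'])
c=cal('wrist'); snap('wrist','wr12.png'); ct=cal('top'); snap('top','top3.png'); snap('side','s6.png')
im=cv2.imread('pics/top3.png')[120:230,240:400]; cv2.imwrite('pics/top3c.png',cv2.resize(im,None,fx=4.5,fy=4.5,interpolation=cv2.INTER_CUBIC))
im=cv2.imread('pics/s6.png')[130:290,260:460]; cv2.imwrite('pics/s6c.png',cv2.resize(im,None,fx=3.5,fy=3.5))
for r in ctrl.pinpoint('wrist','roller')[:3]+ctrl.pinpoint('wrist','roller_end_a')[:4]: print(r,w('wrist',r['point'],.062,c))
for q in('stop_face','roller_home','gauge_head'):
  for r in ctrl.pinpoint('top',q): print(q,r,w('top',r['point'],.062 if q!='gauge_head' else .109,ct))
E
```

```text
t: 18.6
position: [0.6078, -0.2327, 0.2066]
eef_rot: [[0.091, 0.996, -0.005], [0.996, -0.09, 0.012], [0.011, -0.006, -1.0]]
contact_force: [0.1, -0.5, 0.6]
finger_gap: -0.0001
[ 0.6078 -0.2327  0.2066] [ 0.0686 -0.475   0.5904]
{'point': [58.9, 139.8], 'confidence': 0.86} [ 0.352  -0.1613  0.062 ]
{'point': [87.5, 287.5], 'confidence': 0.76} [ 0.3273 -0.3287  0.062 ]
{'point': [75.8, 331.0], 'confidence': 0.89} [ 0.2937 -0.3869  0.062 ]
{'point': [99.7, 244.6], 'confidence': 0.88} [ 0.3581 -0.2766  0.062 ]
{'point': [93.4, 91.2], 'confidence': 0.87} [ 0.4006 -0.1199  0.062 ]
{'point': [366.2, 57.5], 'confidence': 0.68} [ 0.6607 -0.1144  0.062 ]
stop_face {'point': [281.2, 157.1], 'confidence': 0.54} [0.6865 0.0816 0.062 ]
stop_face {'point': [339.4, 166.6], 'confidence': 0.44} [ 0.6601 -0.072   0.062 ]
roller_home {'point': [319.3, 162.1], 'confidence': 0.94} [ 0.6725 -0.0189  0.062 ]
gauge_head {'point': [289.7, 154.4], 'confidence': 0.62} [0.6831 0.0562 0.109 ]
gauge_head {'point': [280.7, 158.1], 'confidence': 0.42} [0.6737 0.0788 0.109 ]
gauge_head {'point': [357.8, 163.2], 'confidence': 0.33} [ 0.6596 -0.1153  0.109 ]
```

View pics/wr12.png

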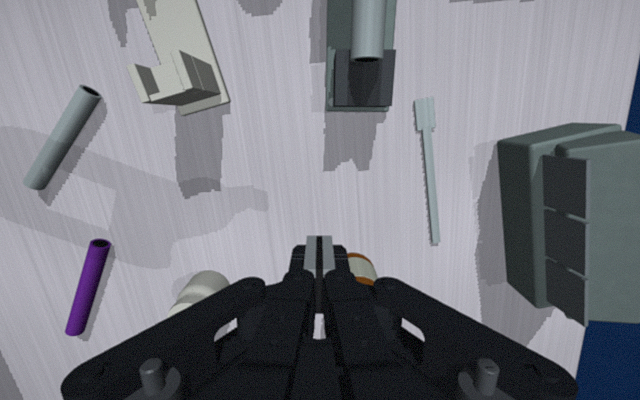

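View pics/top3c.png

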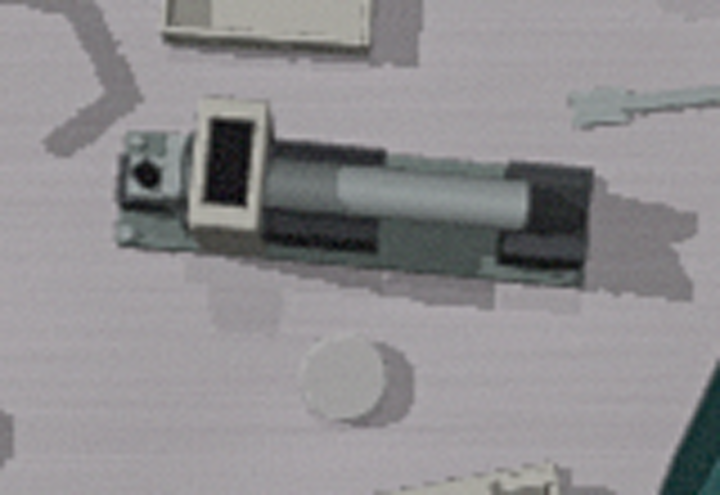

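View pics/s6c.png

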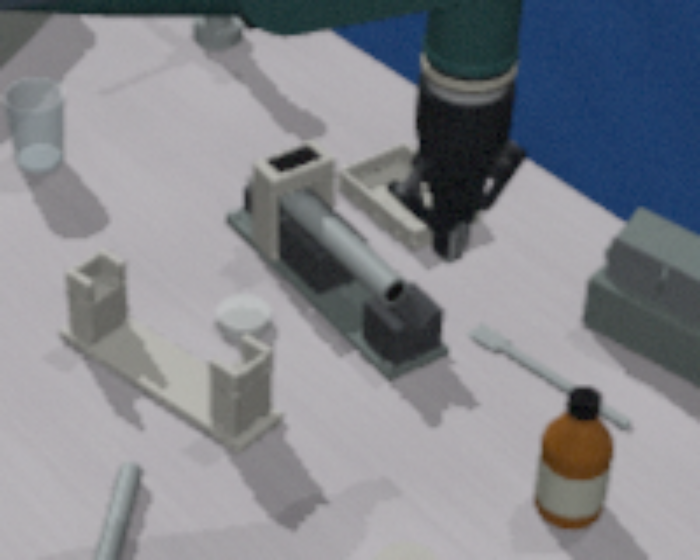

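The rear end measures (0.661,-0.114), and home predicts (0.661,-0.115). Before handing in I'll compare the stop and bystanders with the first picture.

Run:
```python
import cv2,numpy as np
a=cv2.imread('pics/top0.png');b=cv2.imread('pics/top3.png')
x=lambda i:cv2.cvtColor(i,cv2.COLOR_BGR2GRAY).astype(np.float32)
for n,(x0,y0,x1,y1) in {'stop':(262,143,281,184),'head':(281,138,302,178),'dish':(303,192,332,216),'rack':(276,220,372,262),'tray':(270,92,332,136),'spat':(362,132,436,150),'tile_ref':(266,140,375,188)}.items():
    p,q=x(a)[y0:y1,x0:x1],x(b)[y0:y1,x0:x1]; print(n,np.round(np.abs(p-q).mean(),1),cv2.phaseCorrelate(p,q,cv2.createHanningWindow(p.shape[::-1],cv2.CV_32F)))
m=np.hstack([cv2.resize(i[138:190,258:310],None,fx=7,fy=7,interpolation=cv2.INTER_CUBIC) for i in(a,b)]); cv2.imwrite('pics/cmp.png',m)
```

```text
stop 15.3 ((-0.07771849395990849, 0.6276181681089277), 0.99136742538876)
head 15.8 ((-0.10624395089405958, 0.006055680678556996), 0.8761627922455469)
dish 17.1 ((-0.24498208109052833, -0.23536702785668417), 0.9779890570375654)
rack 28.1 ((0.5730894688751746, 0.602728727925431), 0.4322609071378355)
tray 16.7 ((0.05081407995838205, 0.37671379332120125), 0.9984473971856965)
spat 28.7 ((-0.24533013763543465, 0.8201493335795789), 0.21147872854162145)
tile_ref 19.9 ((-0.1291855499660457, 0.04281640088085226), 0.7191887332333459)
```

View pics/cmp.png

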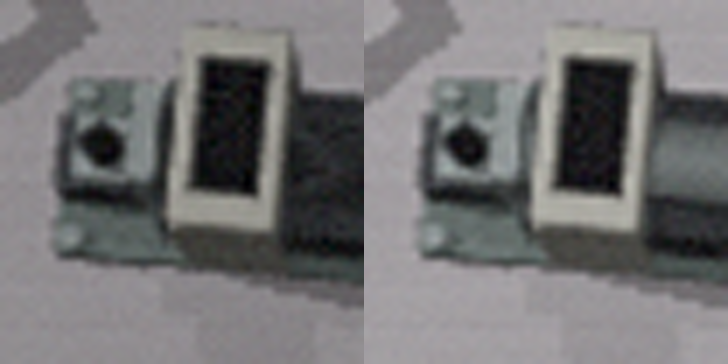

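The stop with its black knob and its plate edge looks identical before and after, with no measurable shift along the groove. Handing in.

```bash
python3 -c "
from rig import ctrl
print(ctrl.finish_job())"
```

```text
the job is handed in; nothing more can be done
None
```

The roller is home against the stop, and I handed the job in at about 19 s of the 51 s. I gripped it at mid-length, lifted it level out of the rack and laid it in the groove short of the gauge head. After letting go, I pushed its rear end with the closed fingers, at about 1.5 to 4 N while it slid under the head. At the stop the push stalled, with no movement up to 7.6 N, well below the 18 N at which the stop slips. I then backed the fingers off and clear.

**Last checks:**
- **Roller position:** its rear end measured (0.661, -0.114), against a predicted home position of (0.661, -0.115). The top view puts it about 2 mm off the home mark, which is within what that view can resolve. The front end is hidden under the head, so "fully home" rests on the stall and the rear-end position.
- **Stop:** before and after pictures show no shift along the groove (under 0.1 pixel, about 0.2 mm). The same comparison gave 0.6 pixel across the groove. I read that as lighting and shadow, because the pictures look alike there.
- **Other things:** dish and tray match the first picture to within about 0.4 pixel. The same comparison was no use for the rack, which has lost its roller, or for the spatula, where the match was poor. In the side and wrist views both look undisturbed, and I saw nothing else moved.
- **Calibration:** camera fits differed by up to 6 mm at first because one wrist picture was taken while the arm was still settling. After a new wrist picture they agreed to about 3 to 4 mm.

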